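# Try the sample cabinet's sash, free its catch if needed, and hold it up

## Task

Take the blue bar handle of the sample cabinet's sliding front sash and, before touching the release, tug it up to feel whether the hidden catch holds it. If it is caught, push the orange release button down and take the handle again; then raise the sash about 8 cm and finish while still gripping the handle and holding the sash up there. Leave the bottle and the two tubes beside the cabinet standing where they are.

Things in the scene. Friction and masses are not known exactly. Their poses are not given: they have to be found in the camera images.
- cabinet: white sample cabinet, 160 deep (x) x 220 wide (y) x 150 mm high, fixed, yaw up to 0.4 rad either way. Origin: centre of its underside; x points into the cabinet, y left, z up. Grey catch housing on the roof, front left: x -60 to -10, y 42 to 94, top at z 180 mm. A tall solid microscope fills the bench to its right (world x over 0.33, y below -0.28 m): come from the robot's side, not across it
- sash_handle (a point): middle of the blue horizontal bar handle that stands on the sash's top edge: 12 mm thick round bar along the cabinet's y axis, 72 mm between the centres of its two posts, 40 mm above the cabinet's roof when shut (z 190 mm); axes as the cabinet's. Grip it from above, closing across it along the cabinet's x. The sash lies in the cabinet's front plane (x -73.5 mm) and slides straight up
- sash (a joint): height in m by which the sash is raised: 0 shut, stop at 0.10. The sash weighs about 0.2 kg (varies) with about 0.6 N of friction, and drops shut when let go. If the hidden catch holds it, it lifts only about 6 mm and then stops hard; if not, it rises freely. Whether it is caught at the start varies and cannot be seen
- release_top (a point): centre of the top face of the orange round release button on the catch housing, 22 mm in diameter, 10 mm above the housing when up; pressed straight down (about 3 N) it travels 7 mm and stays down, which frees the catch for good
- release (a joint): how far the release button has been pushed down, in m: 0 up (at the start), 0.007 fully down
- red_bottle: loose bottle of red medium with a blue cap, 56 mm in diameter, 108 mm tall, standing right of the cabinet; origin: centre of its underside. Bystander
- blue_tube: loose self-standing tube with a blue cap and red contents, 34 mm in diameter, 108 mm tall, standing in front of the cabinet, right or left; origin: centre of its underside. Bystander
- tan_tube: loose self-standing tube with a blue cap and tan contents, 34 mm in diameter, 108 mm tall, standing in front of the cabinet, right or left; origin: centre of its underside. Bystander

How it is judged:
By the outcome, as a careful person would: the job done as asked, in the order asked, and still so for the second after the job is handed in, while the arm keeps its last pose, push and grip.
It also fails if it takes over 54 s, if anything falls off the work surface, if the arm or the gripper's body presses on something with over 40 N, if the wrist force passes 120 N, or if a joint passes its speed limit or range.

## Robot

A 6-joint arm with a two-finger parallel gripper is mounted at the origin on a cart in front of the work surface, level with it; the furniture and walls round the work are solid. World frame = base frame: x ahead of the robot, y to its left, z up, the work surface at z = 0. Lengths are in mm, angles in rad, forces in N, time in s.
With the tool pointing down it reaches from about 275 to 825 mm from the base axis. Payload 5.2 kg.
Tool frame: the origin (TCP) lies at the very end of the fingers, on their centre line; the grasp point (between the pads) lies 19 mm behind it; z points along the fingers, y is the line along which they close (so a half turn about z gives the same grasp; the last joint's range is limited). The gripper opens to 93 mm and grips with 3 to 60 N. Pads are 15 mm wide; open, the fingers measure 128 mm over their backs; the gripper's body (75 mm by 188 mm) begins 65 mm behind the grasp point.
Start: joints at [0.937, 0.259, 1.535, -0, 1.348, -0.203], TCP at [229.658, 499.762, 218.653] pointing down, gripper open.
Joint ranges: [-3.14, 3.14], [-0.91, 2.08], [0.19, 2.58], [-1.22, 4.36], [0.22, 2.71], [-3.12, 3.12]. Speed limits (rad/s): [2.57, 2.57, 3.14, 3.14, 3.14, 3.14].

## Interface

Orientations are given as [roll, pitch, yaw] about the fixed x, y, z axes, in that order (R = Rz(yaw) Ry(pitch) Rx(roll)).
In Python, from bench import robot gives the robot as it stands. The module is installed in compiled form; this text tells all that it offers. Calls block until the motion is done:
- robot.move_ptp(position, orientation): joint-space move of the TCP to a pose.
- robot.move_linear(position, ori=None, speed=150, f_stop=None): straight line of the TCP; ori=None keeps the orientation; speed is the mean speed in mm/s. With f_stop (N) it stops when the force on the tool has changed by that much, and returns True; else False.
- robot.move_j(angles): joint-space move.
- robot.move_gripper(opening): opening from 0.0 (shut) to 1.0 (fully open); the grip force is fixed at half the most; returns when the fingers have stopped.
- robot.sleep(seconds).
- robot.inverse_kinematics(position, orientation): joint angles nearest the present ones, or None.
- robot.get_image(name): name is "scene" or "side" or "wrist"; returns a dict with "img" (480x640x3 uint8, blue, green, red), "fovy" (degrees; the focal length in pixels is half the picture's height over the tangent of half this angle, whatever the lens; pixels are square), "cx", "cy" (the principal point, pixels), "eye" and "orientation" of the camera in the world. Camera axes: x right, y down, z forward; pixel columns grow to the right and rows downward; lengths in mm; the calibration is good to about 2 mm. A picture is of the moment at which its call begins. There is no depth.
A pose or a line that the arm cannot do raises robot.MotionError and nothing moves.
- robot.hand_in(): hands the job in; it is judged then, once.
Readings, each from a call of its own:
- robot.current_t(): time.
- robot.current_qpos(): joint angles.
- robot.current_joint_vel(): joint speeds.
- robot.current_joint_efforts(): joint torques, N m.
- robot.current_tcp_pos(): TCP position.
- robot.current_eef_rot(): TCP orientation.
- robot.current_contact_force(): force on the tool from outside, world axes, zero at the start.
- robot.current_ft_torque(): the same for the moment, N m.
- robot.current_gripper_width(): opening from 0.0 (shut) to 1.0 (fully open).
- robot.current_finger_force(): force on a finger pad.
Only numpy, scipy, OpenCV 4.12 (cv2) and the standard library are available. Lean on these libraries where they do the work, as an engineer would, in place of code of your own. Each camera call takes 0.05 s, during which the arm holds its last target. There are 200 camera calls.

## Working session

There is one attempt and no reset: what is moved stays moved. The work goes in short steps, each a Python script; the robot and the scene stay as the last script left them, time stands still between calls to the robot, and variables do not carry over. Pictures are saved under pics/ and viewed, at most 10 in all, crops included, and the job is handed in when it is done.

```bash
mkdir -p pics
python3 - <<'E'
from bench import robot
import cv2
for n in("scene","side"):
    d=robot.get_image(n); cv2.imwrite(f"pics/{n}0.png",d["img"]); print(n,{k:v for k,v in d.items() if k!="img"})
E
```

```text
scene {'fovy': 50.49939635061284, 'cx': 317.3170692398024, 'cy': 242.6971562144572, 'eye': array([-139.15824798, -339.85102931,  514.5217163 ]), 'orientation': array([-2.02190495,  0.01662031, -1.17709089])}
side {'fovy': 48.15990880168874, 'cx': 319.3808874991203, 'cy': 239.00922306350697, 'eye': array([  20.24588318, -477.13131869,  722.64454245]), 'orientation': array([-2.25530865, -0.00232819, -0.89376972])}
```

View pics/scene0.png

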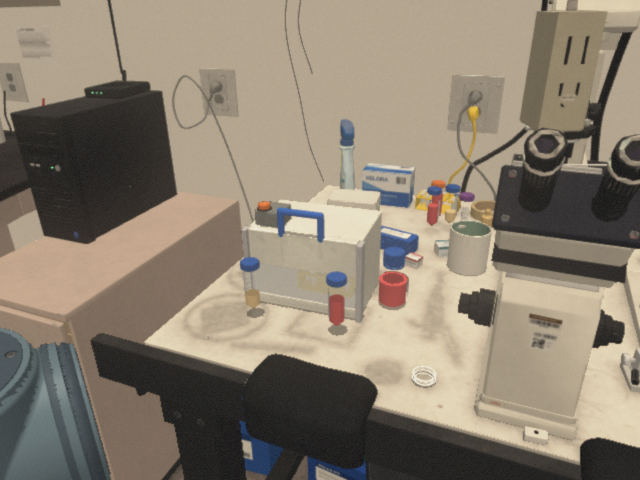

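View pics/side0.png

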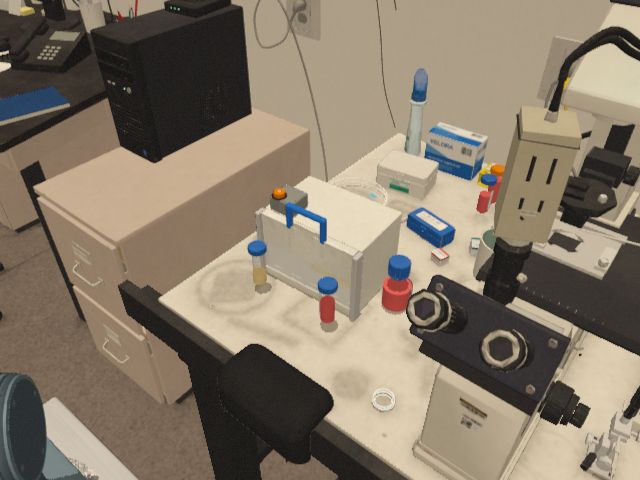

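The scene view shows the handle at about (279–323, 210–216) and the orange button at (264,206). In the side view the handle is at about (289–325, 207–219) and the button at (279,193). I'll enlarge both.

Run:
```python
import cv2,numpy as np
a=cv2.imread("pics/scene0.png")[185:325,235:395];b=cv2.imread("pics/side0.png")[175:315,245:405]
r=lambda i:cv2.resize(i[:110,:],None,fx=5,fy=5,interpolation=cv2.INTER_CUBIC)
cv2.imwrite("pics/a.png",r(a));cv2.imwrite("pics/b.png",r(b))
```

```text
(no output)
```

View pics/a.png

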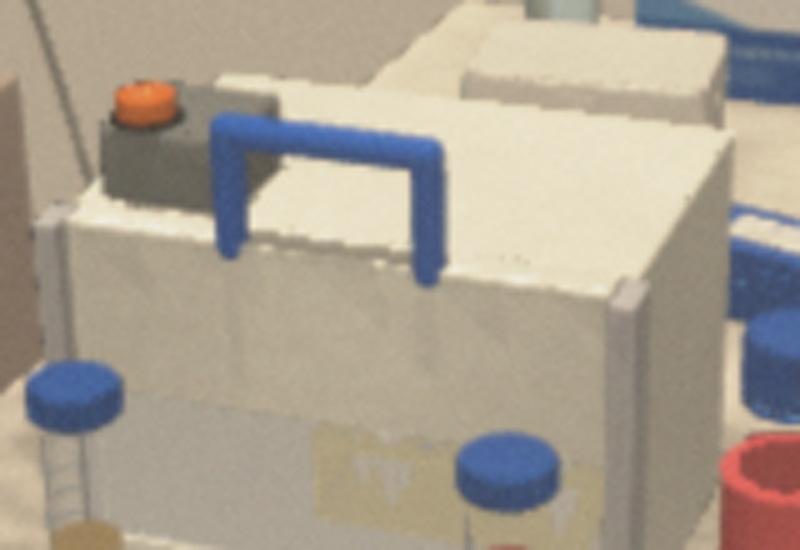

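View pics/b.png

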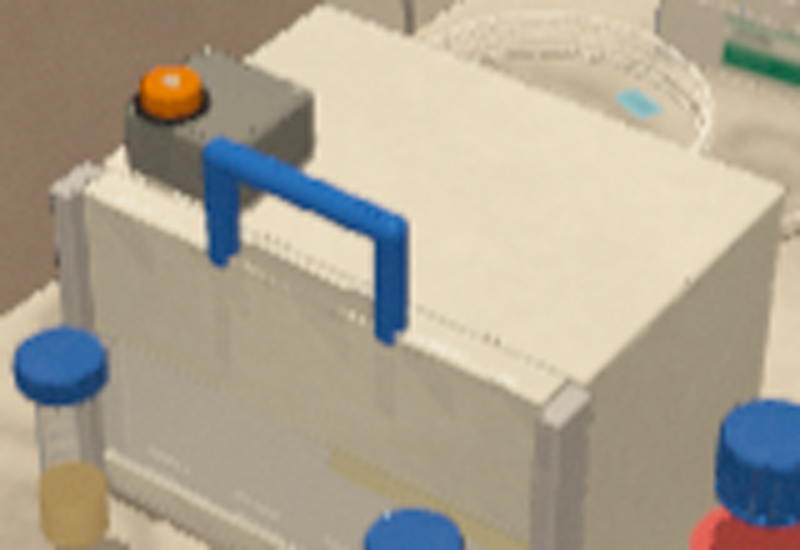

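Crop pixels, scene: bar corners (228,128) and (429,152), button top (148,90), caps (75,375) and (508,447). Crop pixels, side: bar corners (222,150) and (391,224), button top (173,76), caps (61,345) and (414,524).

```bash
cat > h.py <<'E'
import numpy as np
from scipy.spatial.transform import Rotation as R
def ray(d,p):
    f=240/np.tan(np.radians(d["fovy"])/2)
    v=R.from_euler("xyz",d["orientation"]).apply([(p[0]-d["cx"])/f,(p[1]-d["cy"])/f,1]); return np.array(d["eye"]),v/np.linalg.norm(v)
def onz(d,p,z):
    e,v=ray(d,p); return e+v*(z-e[2])/v[2]
def tri(*dp):
    A=np.zeros((3,3));b=np.zeros(3)
    for d,p in dp:
        e,v=ray(d,p);M=np.eye(3)-np.outer(v,v);A+=M;b+=M@e
    return np.linalg.solve(A,b)
E
python3 - <<'E'
from bench import robot
from h import *
np.set_printoptions(precision=1,suppress=True)
A=robot.get_image("scene");B=robot.get_image("side")
a=lambda u,v:(235+u/5-.4,185+v/5-.4)
b=lambda u,v:(245+u/5-.4,175+v/5-.4)
for n,p,q,z in[("L",(228,128),(222,150),190),("R",(429,152),(391,224),190),("btn",(148,90),(173,76),190),("tan",(75,375),(61,345),108),("blue",(508,447),(414,524),108)]:
    print(n,tri((A,a(*p)),(B,b(*q))),onz(A,a(*p),z),onz(B,b(*q),z))
E
```

```text
L [567.2  26.9 192.1] [571.8  29.3 190. ] [569.4  29.  190. ]
R [569.4 -44.9 193.2] [576.  -42.4 190. ] [572.9 -41.7 190. ]
btn [590.   69.6 191.9] [593.8  71.4 190. ] [592.2  72.1 190. ]
tan [523.9  68.3 112.2] [530.6  72.  108. ] [527.6  72.6 108. ]
blue [529.9 -86.9 112.4] [536.4 -85.1 108. ] [534.  -83.1 108. ]
```

Run:
```python
from bench import robot
from h import *
import cv2
p=np.pi
print(robot.current_eef_rot())
o=[p,0,.045-p/2]
for y in(.045-p/2,.045+p/2): print(robot.inverse_kinematics([571,-7,290],[p,0,y]))
robot.move_linear([330,250,320],speed=250)
c=[y for y in(.045-p/2,.045+p/2)]
q=[robot.inverse_kinematics([540,-7,290],[p,0,y]) for y in c]
k=min((i for i in(0,1) if q[i] is not None),key=lambda i:abs(q[i][5]))
print(k,q[k]); robot.move_ptp([540,-7,290],[p,0,c[k]])
d=robot.get_image("wrist");cv2.imwrite("pics/w1.png",d["img"]);print({k:v for k,v in d.items() if k!="img"},robot.current_t(),robot.current_tcp_pos())
```

```text
[-3.14046588e+00 -2.22047566e-04  2.71086254e+00]
[-2.07528115e-01  2.60778804e-01  1.35945821e+00 -4.44089210e-16
  1.52135563e+00  2.88906454e+00]
[-0.20752812  0.2607788   1.35945821  0.          1.52135563 -0.25252812]
1 [-0.21959754  0.20270372  1.43443391  0.          1.50445502 -0.26459754]
{'fovy': 62.64970336669269, 'cx': 314.71504568304795, 'cy': 237.23118382097087, 'eye': array([535.60530231,  77.13453046, 455.96199961]), 'orientation': array([2.84278254e+00, 1.24495605e-03, 4.74677659e-02])} 2.8083 [539.634656    -5.487571   290.40936613]
```

View pics/w1.png

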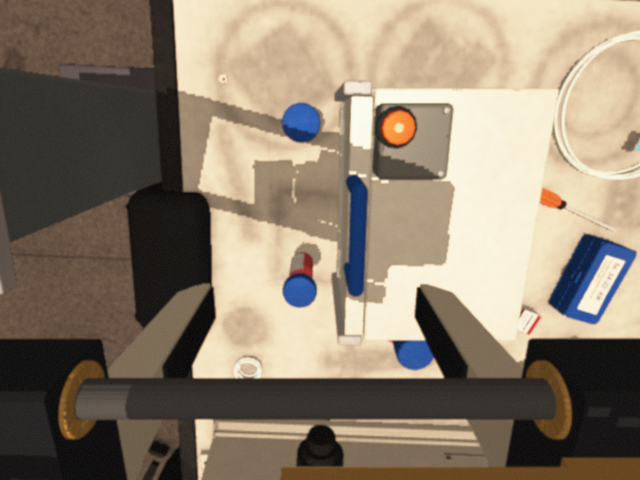

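The wrist view shows the bar running from about (357,181) to (357,290) and the button top at (399,127). The two tubes and the bottle are clear of the fingers.

Run:
```python
from bench import robot
from h import *
import cv2
d=robot.get_image("wrist")
for p in[(357,182),(358,235),(357,288),(399,127)]: print(p,onz(d,p,190).round(1))
i=d["img"].astype(int); m=((i[...,0]>i[...,2]+50)&(i[...,0]>70)).astype(np.uint8)
for r in range(185,290,15):
    c=np.where(m[r,330:390])[0]+330; print(r,c.min(),c.max(),onz(d,((c.min()+c.max())/2,r),190).round(1))
c=cv2.resize(i[90:310,320:470].astype(np.uint8),None,fx=2.7,fy=2.7,interpolation=cv2.INTER_CUBIC);cv2.imwrite("pics/w1c.png",c)
```

```text
(357, 182) [565.9  35.9 190. ]
(358, 235) [569.6  -1.5 190. ]
(357, 288) [572.1 -42.1 190. ]
(399, 127) [590.3  73.  190. ]
185 348 363 [565.1  33.8 190. ]
200 352 365 [567.9  23.6 190. ]
215 351 365 [568.4  13.  190. ]
230 351 364 [568.9   2.2 190. ]
245 350 363 [569.1  -8.9 190. ]
260 350 363 [570.  -20.3 190. ]
275 347 362 [569.5 -31.9 190. ]
```

View pics/w1c.png

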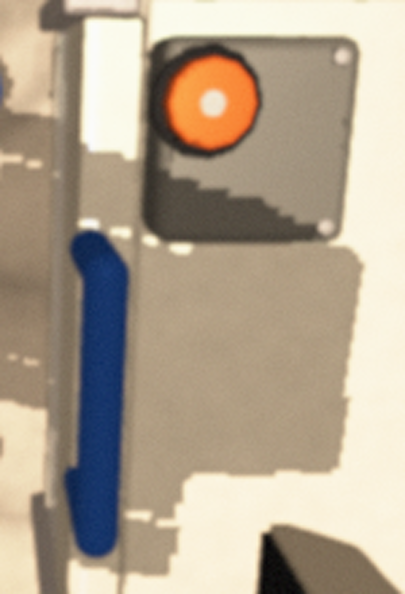

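Three views agree: bar centre about (569.5, −6, 190), cabinet yaw about 0.045, button top about (590.5, 72.5, 190). Next I'll grip the bar and tug.

Run:
```python
from bench import robot
from h import *
np.set_printoptions(precision=2,suppress=True)
o=[np.pi,0,.045+np.pi/2]
S=lambda s:print(s,robot.current_t(),robot.current_tcp_pos(),robot.current_contact_force(),robot.current_gripper_width(),robot.current_finger_force())
robot.move_linear([569.5,-6,230],o,speed=120)
print(robot.move_linear([569.5,-6,171],speed=60,f_stop=8)); S("down")
robot.move_gripper(0.0); robot.sleep(.3); S("grip")
z=robot.current_tcp_pos(); f0=robot.current_contact_force()
print(robot.move_linear([569.5,-6,171+18],speed=15,f_stop=12)); S("tug"); robot.sleep(.3); S("tug2")
```

```text
False
down 4.7 [569.84  -6.08 171.43] [ 0.01  0.15 -0.03] 0.9949187784605453 0.0
grip 6.25 [569.65  -5.99 171.  ] [ 1.07 -0.5  -0.64] 0.11929733283321924 29.999794363975525
False
tug 7.6 [569.6   -6.02 189.12] [ 3.54 -0.22 -1.88] 0.11968029141621452 29.999746084213257
tug2 7.9 [569.59  -6.   189.06] [ 3.21  0.76 -0.72] 0.11402564403877417 29.999760389328003
```

The bar rose 18 mm with no hard stop. The wrist force is lower than I expected, so I'll check that the sash really came up and the grip didn't slip.

Run:
```python
from bench import robot
import cv2,numpy as np
d=robot.get_image("side")["img"]
print(np.mean([robot.current_contact_force() for _ in range(20)],0))
a=cv2.imread("pics/side0.png")
r=lambda i:cv2.resize(i[170:310,245:375],None,fx=3,fy=3,interpolation=cv2.INTER_CUBIC)
cv2.imwrite("pics/t.png",np.hstack([r(a),r(d)]))
```

```text
[ 3.0615664   0.60787603 -1.26619164]
```

View pics/t.png

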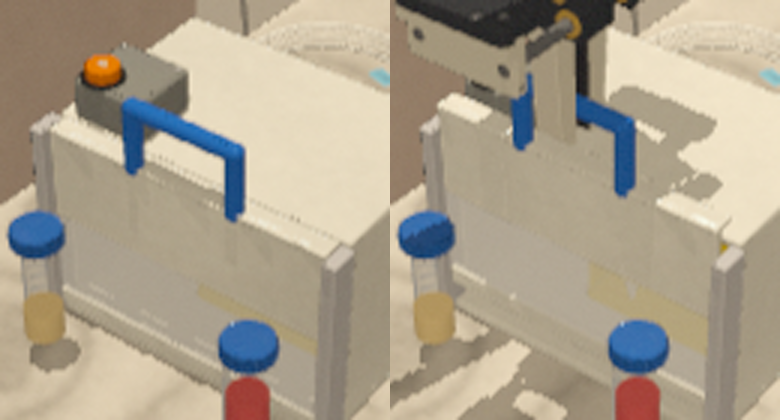

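The right-hand crop shows the sash clearly raised: its top edge is above the posts and there is a gap at the bottom. The catch isn't holding it, so the release stays untouched and I'll raise it straight to 80 mm.

Run:
```python
from bench import robot
import cv2,numpy as np
print(robot.move_linear([569.5,-6,251],speed=40,f_stop=25)); robot.sleep(.5)
print(robot.current_t(),robot.current_tcp_pos(),robot.current_contact_force(),robot.current_gripper_width(),robot.current_finger_force())
cv2.imwrite("pics/u.png",robot.get_image("side")["img"])
```

```text
False
10.15 [569.53891891  -6.00925451 250.99760735] [ 4.56038438  0.71256679 -2.82490178] 0.12092195588583587 29.99958872795105
```

View pics/u.png

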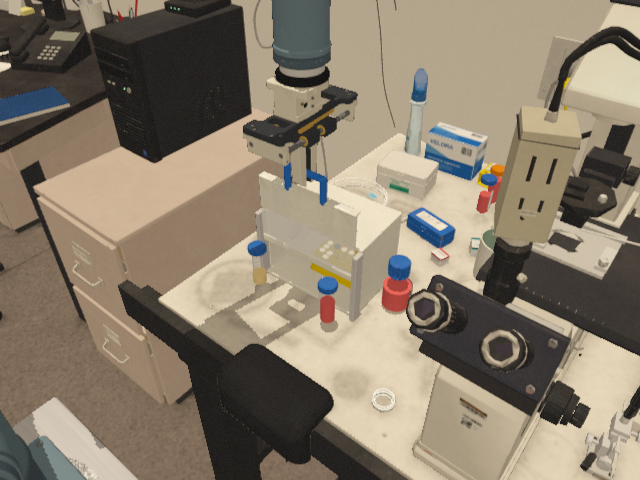

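The sash is up about 80 mm with the handle at about (305,185) still in the fingers. The tubes at (258,262) and (327,300) and the bottle at (397,285) are standing where they were.

```bash
python3 -c "
from bench import robot
print(robot.hand_in())"
```

```text
the job is handed in; nothing more can be done
None
```

I tugged the handle and the sash rose freely, so I left the release alone, raised the sash about 80 mm and handed in still gripping it, with the bottle and both tubes standing where they were.

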